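# Zero the kitchen scale with the cup on it

## Robot

A 7-joint arm with a two-finger parallel gripper is mounted at the origin on the work surface. World frame = base frame: x ahead of the robot, y to its left, z up, the work surface at z = 0. Lengths are in m, angles in degrees, forces in N, time in s.
With the tool pointing down it reaches from about 0.425 to 0.875 m from the base axis. Payload 4.7 kg.
Tool frame: the origin (TCP) lies midway between the tips of the shut fingers; the grasp point (between the pads) lies 19 mm behind it; z points along the fingers, y is the direction in which the jaws open and shut (so a half turn about z gives the same grasp; the last joint's range is limited). The gripper opens to 87 mm and grips with 3 to 60 N. Pads are 19 mm wide; open, the fingers measure 117 mm over their backs; the gripper's body (75 mm by 190 mm) begins 51 mm behind the grasp point.
Start: joints at [-69.494, 18.392, -4.016, 83.108, 1.295, 78.541, -3.26], TCP at [0.219, 0.612, 0.223] pointing down, gripper open.
Joint ranges: [-163.93, 163.93], [-17.29, 119.83], [-79.2, 71.16], [3.27, 140.29], [-89.18, 269.18], [5.43, 117.66], [-154.24, 154.24]. Speed limits (degrees/s): [147.25, 147.25, 180, 180, 180, 180, 180].

## Interface

Orientations are given as [roll, pitch, yaw] about the fixed x, y, z axes, in that order (R = Rz(yaw) Ry(pitch) Rx(roll)).
In Python, from cell import env gives the robot as it stands.
- The arm moves only by the tool apply_moves, never from a script. Its argument "targets" is a list of rows, each a list of 2 entries, a list of its own where there are three numbers: the shift along the world's x, y, z in mm, then the turn, a rotation vector about the world's x, y, z in rad. A call has 1 to 8 rows; each row is the pose to reach, as a shift and turn from the pose commanded when the call began; what a row does not reach only later rows make up. A row lasts 1/10 s, in which the tool goes at most 50 mm and 8.59 degrees, less where a joint would pass 70% of its speed; a pose out of reach is approached as far as the arm can. A call with a gripper value outside its range is refused whole. "hand" is the finger opening in mm, from 0 to 87, set as the call begins (left out, the last holds). The fingers move at their own pace and stop on an object; "squeeze" is the grip in N (left out, the last holds). Time passes only in rows, so rows that repeat a pose let the fingers close. It gives the time, the measured TCP pose, the force and the opening at its end, in the units of the state.
- env.get_obs(): the state, without advancing time (a new reading comes with each control period).
- env.read_camera(name): name is "side" or "top" or "wrist"; returns a dict with "image" (480x640x3 uint8, red, green, blue), "camera_matrix" (3x3 intrinsics, pixels), "k1" (the pictures are not rectified: a ray, as slopes to the right and down, at radius r is drawn at 1 + k1 r^2 times it, then the intrinsics apply), "camera_from_world" (4x4, takes a point from world to camera coordinates); the wrist camera has in their place "mount" (4x4, takes a point from camera to tool coordinates, whose origin is the TCP and whose axes are the flange's). Camera axes: x right, y down, z forward; pixel columns grow to the right and rows downward; lengths in m; the calibration is good to about 2 mm. A picture is of the moment at which its call begins: read the wrist's pose just before it. There is no depth.
- env.sign_off(): hands the job in, once; it reports no verdict.
Trained networks look in a picture, given as the dict that the camera call returned (one of the last four; its "shot" number tells which), for a name from the list of things; names that differ only in an ending like _2 or _b are one class to them, and where a whole thing is asked for, a point or a joint stands for the part that bears it (a point fixed in the world has none). Each returns a list of dicts, best first, with "conf" (0 to 1); they miss things now and then, are a little off and sometimes report something else, mostly with a low value. They report only what shows in the picture. A call takes as long as a camera call. They do not tell look-alikes from the thing itself.
- env.regions_of(picture, target): "region" (480x640 bool, what is visible of it) and "rect" ([left, top, right, bottom] in pixels, round what is visible of it).
The state is a dict: "time_s": time; "qpos": joint angles; "joint_velocities": joint speeds; "effort": joint torques, N m; "tool_pos": TCP position; "tool_rot": TCP orientation; "force": force on the tool from outside, world axes, zero at the start; "wrist_torque": the same for the moment, N m; "grip_width": finger opening in m.
Only numpy, scipy, OpenCV 4.12 (cv2) and the standard library are available. Lean on these libraries where they do the work, as an engineer would, in place of code of your own. Each camera call takes 0.05 s, during which the arm holds its last target. There are 200 camera calls.

## Task

Stand the blue cup gently in the middle of the kitchen scale's round platform and let go of it. Then zero the scale for the cup: with light fingertip strokes roll the dark knurled wheel that peeps out of the slot in the scale's front wall until the red zero mark on the dial lies under the needle, and leave it there. Do not press hard on the wheel, shove the scale about or disturb the other things on the worktop.

Things in the scene. Friction and masses are not known exactly. Their poses are not given: they have to be found in the camera images.
- cup: the blue ceramic cup without handle, an open straight-sided tumbler: outer diameter 62 mm, height 58 mm, wall 5 mm, about 175 to 350 g. Origin: centre of its underside, z up. It starts upright on the worktop
- scale: off-white kitchen scale, loose, 1.8 kg, on rubber feet; slides if pushed sideways with about 10 N. Housing 160 mm deep (x) by 260 mm wide (y), flat top 52 mm above the worktop. Origin: centre of its underside on the worktop; x points to its back, away from the robot, y to its left, z up. Front wall: plane x = -80 mm. Glazed dial in the right half (bezel 116 mm across, top at 61 mm)
- platform_top (a point): centre of the top face of the round steel weighing platform, 110 mm diameter, 78 mm above the worktop unloaded, at x = 0, y = +66 mm in the scale's frame. It is sprung and sinks 1 mm per newton (about 1.7 to 3.5 mm under the cup)
- wheel_front (a point): nominal front point of the wheel's rim at mid thickness, 37 mm above the worktop, at x = -87, y = -58 mm in the scale's frame, 7 mm out of the slot in the front wall; fixed to the housing. The worn wheel runs 3.5 mm out of true: the real rim lies up to 3.5 mm before or behind this point and wanders as it turns. Pressing it goes along the scale's +x, rolling it along y; over 10 N harms it
- dial: dial face and its wheel, one rigid part on an upright axis at x = -25, y = -58 mm in the scale's frame. Wheel: level dark blue knurled disc, radius 62 mm, 10 mm thick, 32 to 42 mm above the worktop. Origin: on the axis at the wheel's mid thickness; z up, x points to the zero mark. Friction holds it (3 N along the rim turns it); it turns 0.7 rad anticlockwise to 2.2 rad clockwise of scale x
- zero_mark (a point): middle of the red zero mark on the white dial face, 46 mm from the dial's axis, under the glass; the mark is 6 mm wide and 13 mm long and turns with the dial. Rolling the front of the rim towards the scale's +y turns the dial clockwise seen from above, about 1 rad per 62 mm of rim
- needle_tip (a point): point of the black needle that is to stand over the zero mark, 46 mm from the dial's axis and about level with the mark. The needle turns about the dial's axis with the load, clockwise seen from above, 3.4 rad per kg; with an empty platform it points along the scale's +x. The cup always takes it clockwise past the mark's starting place
- cup_white: a white cup of the same shape, not to be used; origin at the centre of its underside
- mouse: bystander: black computer mouse, 105 x 60 x 32 mm; origin under its centre
- scissors: bystander: scissors with orange handles lying flat, about 200 mm long; origin at the pivot, on the worktop
- adapter: bystander: black laptop power brick, 130 x 55 x 30 mm; origin under its centre
- spoon: bystander: wooden spoon lying flat, 240 mm long; origin under its middle
Not all that is in view belongs to the job. What is meant by the cup is not brown or pink, and is the larger of those in its own colour.

How it is judged (in metres and radians):
On the way, in this order (a step that is already met when the one before it is completed fails the run):
1. the blue cup stands upright on the platform, let go, with the needle moved off the zero mark by its weight (horizontal distance between cup and platform_top below 0.02 m and z of cup in the frame of platform_top below 0.004 m and angle between cup's own z axis and vertical below 0.1 rad and contact force between the fingers and cup below 0.05 N and distance between zero_mark and needle_tip above 0.008 m), for 0.3 s.
2. the red zero mark has been rolled under the needle (distance between zero_mark and needle_tip below 0.003 m and horizontal distance between cup and platform_top below 0.02 m), for 0.3 s.
At the end, for the whole second after the job is handed in: The blue cup stands upright and at rest on the scale's platform, its centre within 20 mm of the platform's centre, let go; the needle's point stands within 3 mm of the middle of the red zero mark (that is, on the mark) and the dial is at rest; the robot touches neither scale nor cup (all of step 2 and z of cup in the frame of platform_top below 0.004 m and angle between cup's own z axis and vertical below 0.1 rad and linear speed of cup below 0.02 m/s and angular speed of dial below 0.05 rad/s and contact force between the arm and scale below 0.05 N and contact force between the fingers and cup below 0.05 N).
It fails at once if the wheel is pressed with more than 10 N (contact force between anything else and dial above 10 N).
It fails at once if the scale is shoved more than 15 mm from its place (distance of scale from where it was at the start of the episode above 0.015 m).
It fails at once if the cup is dropped or pressed onto the platform with more than 20 N (contact force between cup and scale above 20 N).
It fails at once if the blue cup is tipped over (angle between cup's own z axis and vertical above 0.6 rad).
It fails at once if one of the other things is moved by more than 25 mm (distance of any of cup_white, mouse, scissors, adapter, spoon from where it was at the start of the episode above 0.025 m).
It also fails if it takes over 72 s, if anything falls off the work surface, if the arm or the gripper's body presses on something with over 40 N, if the wrist force passes 120 N, or if a joint passes its speed limit or range.

## Working session

There is one attempt and no reset: what is moved stays moved. The work goes in short steps, Python scripts to look and compute and a tool call to move; the robot and the scene stay as the last step left them, time stands still between calls to the robot, and variables do not carry over. Pictures are saved under pics/ and viewed, about 8 in all and at most 12, crops included, and the job is handed in when it is done.

Besides the shell and the picture viewer there is one more tool, called after "Request:" by a JSON object that holds its "op" and its "data", one argument or row to a line. apply_moves: Moves the arm, as the interface text tells. Its arguments: {"type":"object","properties":{"targets":{"type":"array","items":{"type":"array"}},"hand":{"type":"number"},"squeeze":{"type":"number"}},"required":["targets"]}

```bash
mkdir -p pics; ls
cat > h.py <<'E'
import numpy as np, cv2
from cell import env
from scipy.spatial.transform import Rotation as R
def cam(n):
    o=env.get_obs(); p=env.read_camera(n)
    if n=='wrist':
        T=np.eye(4); T[:3,:3]=R.from_euler('xyz',o['tool_rot'],degrees=True).as_matrix(); T[:3,3]=o['tool_pos']
        p['wfc']=T@p['mount']
    else: p['wfc']=np.linalg.inv(p['camera_from_world'])
    return p
def D(p): return np.array([p['k1'],0,0,0,0],float)
def ray(p,u,v):
    a=cv2.undistortPoints(np.array([[[u,v]]],float),p['camera_matrix'],D(p))[0,0]
    return p['wfc'][:3,3],p['wfc'][:3,:3]@np.array([a[0],a[1],1])
def at_z(p,u,v,z):
    c,d=ray(p,u,v); return c+d*(z-c[2])/d[2]
def proj(p,X):
    w=np.linalg.inv(p['wfc']); 
    return cv2.projectPoints(np.atleast_2d(np.array(X,float)),cv2.Rodrigues(w[:3,:3])[0],w[:3,3],p['camera_matrix'],D(p))[0][:,0]
def save(p,n,crop=None,s=1):
    im=p['image'][:,:,::-1]
    if crop: l,t,r,b=crop; im=im[t:b,l:r]
    cv2.imwrite('pics/'+n,cv2.resize(im,None,fx=s,fy=s,interpolation=cv2.INTER_CUBIC))
E
python3 - <<'E'
from h import *
t=cam('top'); s=cam('side')
im=np.hstack([t['image'],s['image']])
save(t,'top.png'); save(s,'side.png')
for p,n in((t,'top'),(s,'side')):
    print(n,p['wfc'][:3,3].round(3), p['k1'])
    for k in ('cup','scale','dial','cup_white','platform_top','zero_mark'):
        for d in env.regions_of(p,k)[:3]:
            l,tt,r,b=d['rect']; print(k,round(d['conf'],2),d['rect'],at_z(p,(l+r)/2,(tt+b)/2,.05).round(3))
print(env.get_obs())
E
```

```text
pics
top [ 0.399 -0.059  1.322] 0.01865379227509074
cup 0.71 [369.2, 221.4, 399.0, 252.8] [ 0.594 -0.185  0.05 ]
cup 0.67 [457.3, 208.8, 478.0, 229.4] [ 0.64  -0.374  0.05 ]
cup 0.66 [412.2, 189.8, 435.7, 206.4] [ 0.687 -0.275  0.05 ]
scale 0.94 [192.5, 211.9, 316.9, 294.2] [0.55  0.107 0.05 ]
dial 0.67 [412.1, 222.4, 449.2, 253.2] [ 0.595 -0.291  0.05 ]
cup_white 0.62 [425.1, 281.1, 456.8, 307.9] [ 0.467 -0.314  0.05 ]
platform_top 0.82 [196.9, 222.4, 244.6, 275.6] [0.558 0.185 0.05 ]
zero_mark 0.47 [195.9, 213.1, 315.3, 297.7] [0.545 0.105 0.05 ]
side [ 0.242 -0.82   0.681] -0.0035847175148594535
cup 0.68 [347.9, 260.7, 376.0, 297.0] [ 0.592 -0.203  0.05 ]
cup 0.66 [415.5, 325.1, 438.3, 356.8] [ 0.629 -0.399  0.05 ]
cup 0.6 [369.4, 294.0, 406.3, 336.3] [ 0.592 -0.316  0.05 ]
scale 0.86 [259.7, 177.1, 336.4, 256.9] [0.542 0.07  0.05 ]
scale 0.43 [314.7, 319.6, 348.3, 364.6] [ 0.464 -0.338  0.05 ]
cup_white 0.78 [314.4, 320.4, 350.5, 365.0] [ 0.465 -0.34   0.05 ]
platform_top 0.81 [269.1, 177.0, 314.8, 199.0] [0.575 0.217 0.05 ]
zero_mark 0.41 [271.9, 177.1, 312.7, 201.1] [0.574 0.21  0.05 ]
{'time_s': 0.7, 'qpos': array([-69.49380405,  18.38903138,  -4.01651571,  83.10751551,
         1.29508588,  78.54275089,  -3.25915489]), 'joint_velocities': array([ 0.03425514, -0.02906992, -0.03169815,  0.09563615, -0.00160038,
       -0.02254066,  0.03340731]), 'effort': array([ 5.29618342e-05, -4.90955114e+01, -4.03153198e-01, -3.12705946e+01,
       -6.37853541e-02,  3.34026315e-02,  1.80601739e-05]), 'tool_pos': array([0.21912205, 0.61196324, 0.2226197 ]), 'tool_rot': array([1.79994156e+02, 2.82729189e-03, 1.60303856e+02]), 'force': array([-0.19789646,  0.23655174, -0.5164274 ]), 'wrist_torque': array([-0.00602475,  0.04101388,  0.02197524]), 'grip_width': 0.08700517088128397}
```

View pics/top.png

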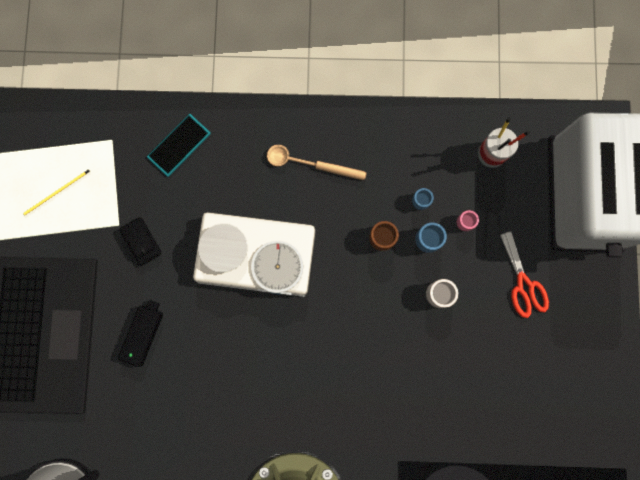

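View pics/side.png

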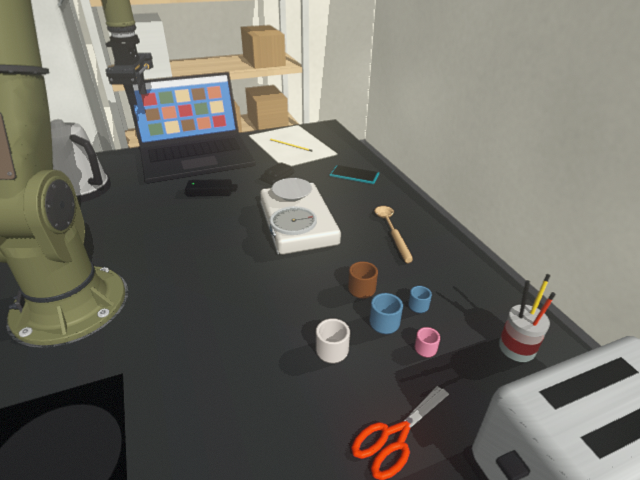

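Candidates (top view): large blue (432,237), small blue (424,198), brown (384,235), pink (468,220), white (442,293). I choose the large blue one at (432,237). The scale's dial is at (277,265) and its platform at (222,248).

Run:
```python
from h import *
t=cam('top')
hsv=cv2.cvtColor(t['image'],cv2.COLOR_RGB2HSV)
m=cv2.inRange(hsv,(95,90,50),(115,255,255)); m[:,:370]=0;m[:,480:]=0;m[:180]=0;m[320:]=0
n,l,st,c=cv2.connectedComponentsWithStats(m)
for i in range(1,n):
    if st[i,4]>50: 
        x,y,w,h=st[i,:4]; print(st[i],at_z(t,x+w/2-.5,y+h/2-.5,.05).round(4))
im=t['image']; w=(im.min(2)>150).astype('uint8'); w[:200]=0;w[310:]=0;w[:,:180]=0;w[:,330:]=0
cs=max(cv2.findContours(w,0,2)[0],key=cv2.contourArea)
b=cv2.boxPoints(cv2.minAreaRect(cs)); P=np.array([at_z(t,*q,.045) for q in b]); print(P.round(4),P.mean(0))
save(t,'crop.png',(180,170,500,330),2.5)
```

```text
[412 188  21  21 323] [ 0.6867 -0.2707  0.05  ]
[416 223  31  29 682] [ 0.597  -0.2913  0.05  ]
[[ 0.4824  0.2441  0.045 ]
 [ 0.6456  0.2321  0.045 ]
 [ 0.6181 -0.0275  0.045 ]
 [ 0.4561 -0.0114  0.045 ]] [0.55056367 0.10932796 0.045     ]
```

Request:
{"op": "apply_moves", "data": {
  "targets": [
    [[50,-45,0],[0,0,0]],
    [[95,-90,0],[0,0,0]],
    [[140,-135,0],[0,0,0]],
    [[180,-180,0],[0,0,0]],
    [[215,-225,0],[0,0,0]],
    [[245,-270,0],[0,0,0]],
    [[275,-310,0],[0,0,0]],
    [[300,-350,0],[0,0,0]]
  ]
}}

```text
time_s: 1.55
tool_pos: [0.4844, 0.3115, 0.2229]
tool_rot: [179.9, 0.0, 160.3]
force: [0.1, 0.5, 0.8]
grip_width: 0.0873
```

View pics/crop.png

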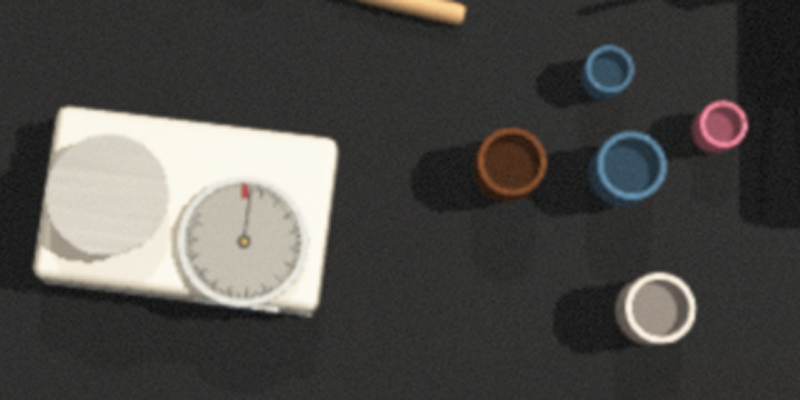

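Crop confirms it: the larger blue cup at crop (631,167), the smaller blue one at (609,70). The scale's mark and needle at (245,192) point roughly along its +x.

Request:
{"op": "apply_moves", "data": {
  "targets": [
    [[10,-50,0],[0,0,0.0]],
    [[20,-100,0],[0,0,0.0]],
    [[30,-150,0],[0,0,0]],
    [[40,-200,0],[0,0,0]],
    [[50,-248,0],[0,0,0]],
    [[60,-296,0],[0,0,0]],
    [[65,-345,0],[0,0,0]],
    [[70,-394,0],[0,0,0]]
  ]
}}

```text
time_s: 2.35
tool_pos: [0.5533, -0.0822, 0.223]
tool_rot: [180.0, 0.1, 160.3]
force: [-0.2, 0.9, -0.7]
grip_width: 0.0872
```

Request:
{"op": "apply_moves", "data": {
  "targets": [
    [[3,-50,0],[0,0,0]],
    [[5,-90,0],[0,0,0]],
    [[5,-120,0],[0,0,0]],
    [[5,-140,0],[0,0,0]],
    [[5,-140,0],[0,0,0]],
    [[5,-140,0],[0,0,0]]
  ]
}}

```text
time_s: 2.95
tool_pos: [0.5583, -0.2198, 0.2225]
tool_rot: [180.0, -0.0, 160.3]
force: [0.5, 1.1, -0.2]
grip_width: 0.0872
```

Run:
```python
from h import *
t=cam('wrist')
for d in env.regions_of(t,'cup')[:4]:
    l,tt,r,b=d['rect']; print(round(d['conf'],2),d['rect'],at_z(t,(l+r)/2,(tt+b)/2,.058).round(4))
hsv=cv2.cvtColor(t['image'],cv2.COLOR_RGB2HSV)
m=cv2.inRange(hsv,(95,90,40),(118,255,255))
n,l,st,c=cv2.connectedComponentsWithStats(m)
for i in range(1,n):
    if st[i,4]>300: 
        x,y,w,h=st[i,:4]; print(st[i],at_z(t,x+w/2-.5,y+h/2-.5,.058).round(4))
print(proj(t,[[.597,-.291,.058]]),t['wfc'].round(3),env.get_obs()['tool_pos'],env.get_obs()['qpos'])
save(t,'w1.png')
```

```text
0.59 [220.3, 237.5, 297.2, 324.1] [ 0.5929 -0.2866  0.058 ]
0.44 [194.6, 364.5, 208.1, 376.7] [ 0.6539 -0.3655  0.058 ]
[ 227  241   70   56 1225] [ 0.5837 -0.2805  0.058 ]
[ 224  263   64   59 2974] [ 0.6012 -0.2928  0.058 ]
[294 362  40  24 777] [ 0.6897 -0.2741  0.058 ]
[[255.65393271 286.86555826]] [[ 0.337  0.907  0.252  0.489]
 [ 0.941 -0.325 -0.089 -0.194]
 [ 0.001  0.267 -0.964  0.385]
 [ 0.     0.     0.     1.   ]] [ 0.55872479 -0.21825661  0.22248899] [-9.27026335 13.39665805 33.23668983 91.76261311 -7.55406852 77.10228746
 95.38889914]
```

View pics/w1.png

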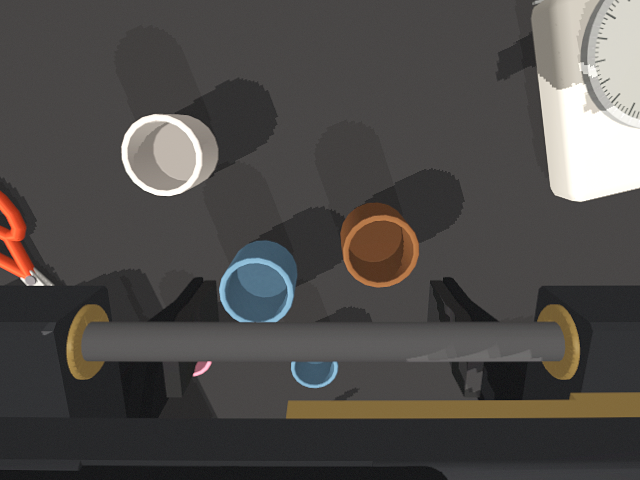

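The rim of the large blue cup is centred near (257,290), which puts it at world (0.599, -0.291). There is clear space for both fingers.

Request:
{"op": "apply_moves", "data": {
  "targets": [
    [[25,-40,0],[0,0,0]],
    [[40,-73,0],[0,0,0]],
    [[40,-73,-30],[0,0,0]],
    [[40,-73,-75],[0,0,0]],
    [[40,-73,-120],[0,0,0]],
    [[40,-73,-160],[0,0,0]],
    [[40,-73,-190],[0,0,0]],
    [[40,-73,-200],[0,0,0]]
  ],
  "hand": 82
}}

```text
time_s: 3.85
tool_pos: [0.5966, -0.2896, 0.0185]
tool_rot: [179.9, -0.4, 160.5]
force: [-0.8, -0.2, 0.7]
grip_width: 0.0822
```

Request:
{"op": "apply_moves", "data": {
  "targets": [
    [[0,0,0],[0,0,0]],
    [[0,0,0],[0,0,0]],
    [[0,0,0],[0,0,0]],
    [[0,0,0],[0,0,0]],
    [[0,0,0],[0,0,0]],
    [[0,0,0],[0,0,0]],
    [[0,0,0],[0,0,0]],
    [[0,0,0],[0,0,0]]
  ],
  "hand": 50,
  "squeeze": 15
}}

```text
time_s: 4.65
tool_pos: [0.5999, -0.2937, 0.0249]
tool_rot: [180.0, 0.2, 160.3]
force: [-1.0, 1.4, 6.6]
grip_width: 0.0625
```

Request:
{"op": "apply_moves", "data": {
  "targets": [
    [[0,0,20],[0,0,0]],
    [[0,0,60],[0,0,0]],
    [[0,0,110],[0,0,0]],
    [[0,0,150],[0,0,0]],
    [[-10,45,170],[0,0,0]],
    [[-15,90,170],[0,0,0]],
    [[-20,135,170],[0,0,0]],
    [[-25,180,170],[0,0,0]]
  ]
}}

```text
time_s: 5.45
tool_pos: [0.5723, -0.1116, 0.1925]
tool_rot: [180.0, -0.0, 160.3]
force: [0.3, -0.4, -3.5]
grip_width: 0.0618
```

Run:
```python
from h import *
t=cam('top'); o=env.get_obs(); print(o['tool_pos'],o['force'],o['grip_width'])
d=env.regions_of(t,'platform_top')[0]; m=d['region'].astype('uint8'); print(d['conf'],d['rect'])
c=max(cv2.findContours(m,0,2)[0],key=cv2.contourArea); (u,v),r=cv2.minEnclosingCircle(c); print(u,v,r,at_z(t,u,v,.078))
e=cv2.fitEllipse(c); print(e,at_z(t,*e[0],.078))
g=cv2.cvtColor(t['image'],cv2.COLOR_RGB2GRAY)
print(cv2.HoughCircles(cv2.GaussianBlur(cv2.resize(g[200:310,180:330],None,fx=4,fy=4,interpolation=2),(5,5),1),cv2.HOUGH_GRADIENT,1,100,param1=80,param2=20,minRadius=80,maxRadius=115))
c2=e[0]; 
save(t,'t2.png',(180,200,330,310),5)
```

```text
[ 0.5722997  -0.10030786  0.19197709] [-1.13560106  9.00226255 -4.80462048] 0.062097012758383884Traceback (most recent call last):
  File "<stdin>", line 3, in <module>
IndexError: list index out of range
```

Run:
```python
from h import *
t=cam('top'); o=env.get_obs(); print(o['tool_pos'],o['force'],o['grip_width'])
g=cv2.cvtColor(t['image'],cv2.COLOR_RGB2GRAY)
C=cv2.HoughCircles(cv2.GaussianBlur(cv2.resize(g[200:310,180:330],None,fx=4,fy=4,interpolation=2),(5,5),1),cv2.HOUGH_GRADIENT,1,60,param1=80,param2=20,minRadius=70,maxRadius=115)
im=t['image'][200:310,180:330,::-1]; im=cv2.resize(im,None,fx=4,fy=4,interpolation=2)
for x,y,r in C[0][:5]:
    cv2.circle(im,(int(x),int(y)),int(r),(0,255,0),1)
    u,v=x/4+180,y/4+200; print(x,y,r,at_z(t,u,v,.078),at_z(t,u,v,.061))
cv2.imwrite('pics/t2.png',im)
```

```text
[ 0.57300743 -0.10813435  0.19218025] [ 0.11782427 -0.95572098 -2.84680955] 0.062359298781771315Traceback (most recent call last):
  File "<stdin>", line 6, in <module>
TypeError: 'NoneType' object is not subscriptable
```

Request:
{"op": "apply_moves", "data": {
  "targets": [
    [[-4,45,0],[0,0,0]],
    [[-8,90,0],[0,0,0]],
    [[-12,130,0],[0,0,0]],
    [[-16,160,0],[0,0,0]],
    [[-16,170,0],[0,0,0]],
    [[-16,170,0],[0,0,0]],
    [[-16,170,0],[0,0,0]]
  ]
}}

```text
time_s: 6.3
tool_pos: [0.5575, 0.0539, 0.1925]
tool_rot: [-179.9, 0.0, 160.1]
force: [1.0, -1.2, -3.2]
grip_width: 0.062
```

Run:
```python
from h import *
t=cam('wrist'); o=env.get_obs(); print(o['tool_pos'],o['force'],o['grip_width'])
for k in ('platform_top','cup','wheel_front','zero_mark'):
  for d in env.regions_of(t,k)[:1]:
    l,tt,r,b=d['rect']; print(k,d['conf'],d['rect'],at_z(t,(l+r)/2,(tt+b)/2,.078))
def S(x,y,z,a=-5.7,c=(.5506,.1093)):
    a=np.radians(a); return [c[0]+x*np.cos(a)-y*np.sin(a),c[1]+x*np.sin(a)+y*np.cos(a),z]
th=np.linspace(0,2*np.pi,60)
for (cx,cy,r,z) in ((0,.066,.055,.078),(-.025,-.058,.058,.061)):
    q=proj(t,[S(cx+r*np.cos(a),cy+r*np.sin(a),z) for a in th])
    cv2.polylines(t['image'],[q.astype(np.int32)],True,(0,255,0),1)
q=proj(t,[S(x,y,.052) for x,y in((-.08,-.13),(.08,-.13),(.08,.13),(-.08,.13))]); cv2.polylines(t['image'],[q.astype(np.int32)],True,(255,0,0),1)
save(t,'w2.png')
```

```text
[0.55754555 0.05355021 0.19253603] [ 0.08911105 -0.47882446 -3.25722728] 0.06254256468485526
platform_top 0.87 [413.6, 83.7, 583.9, 256.2] [0.55788306 0.17614888 0.078     ]
cup 0.97 [237.1, 222.6, 411.7, 404.6] [0.61521308 0.03537568 0.078     ]
wheel_front 0.82 [192.4, 30.6, 582.6, 293.4] [0.52858549 0.10975675 0.078     ]
```

View pics/w2.png

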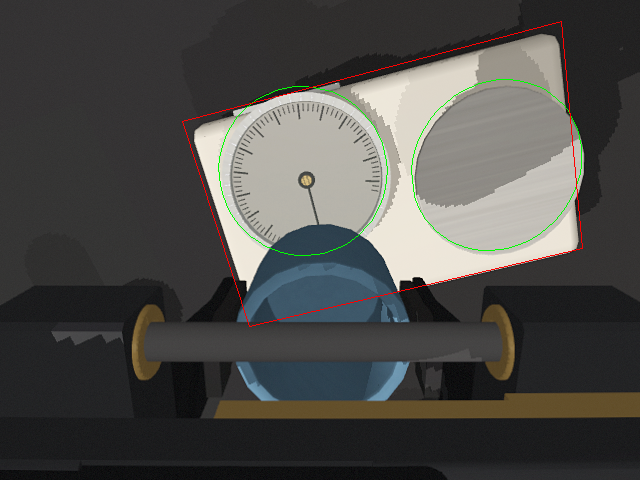

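Cup held well (rim around (325,330)). The platform found at (499,170) is at world (0.558, 0.176), which agrees with the top-view estimate.

Request:
{"op": "apply_moves", "data": {
  "targets": [
    [[0,40,0],[0,0,0]],
    [[0,80,0],[0,0,0]],
    [[0,110,0],[0,0,0]],
    [[0,122,-20],[0,0,0]],
    [[0,122,-50],[0,0,0]],
    [[0,122,-70],[0,0,0]],
    [[0,122,-80],[0,0,0]],
    [[0,122,-84],[0,0,0]]
  ]
}}

```text
time_s: 7.35
tool_pos: [0.5569, 0.178, 0.1076]
tool_rot: [-179.9, -0.1, 160.3]
force: [-0.3, -0.5, -2.9]
grip_width: 0.0622
```

Request:
{"op": "apply_moves", "data": {
  "targets": [
    [[0,0,-2],[0,0,0]],
    [[0,0,-4],[0,0,0]],
    [[0,0,-6],[0,0,0]],
    [[0,0,-8],[0,0,0]],
    [[0,0,-8],[0,0,0]],
    [[0,0,-8],[0,0,0]]
  ]
}}

```text
time_s: 7.95
tool_pos: [0.5579, 0.1789, 0.1013]
tool_rot: [179.9, 0.1, 160.3]
force: [1.5, -0.2, -0.6]
grip_width: 0.0619
```

Request:
{"op": "apply_moves", "data": {
  "targets": [
    [[0,0,-1],[0,0,0]],
    [[0,0,-1],[0,0,0]],
    [[0,0,-1],[0,0,0]]
  ]
}}

```text
time_s: 8.25
tool_pos: [0.5579, 0.1789, 0.1001]
tool_rot: [179.9, 0.1, 160.3]
force: [1.8, -0.1, -0.2]
grip_width: 0.0623
```

Request:
{"op": "apply_moves", "data": {
  "targets": [
    [[0,0,0],[0,0,0]],
    [[0,0,0],[0,0,0]],
    [[0,0,0],[0,0,0]],
    [[0,0,0],[0,0,0]],
    [[0,0,0],[0,0,0]]
  ],
  "hand": 82
}}

```text
time_s: 8.75
tool_pos: [0.557, 0.1787, 0.0995]
tool_rot: [-180.0, -0.0, 160.3]
force: [-0.2, -0.5, 0.2]
grip_width: 0.0817
```

Request:
{"op": "apply_moves", "data": {
  "targets": [
    [[0,0,10],[0,0,0]],
    [[0,0,40],[0,0,0]],
    [[0,0,80],[0,0,0]],
    [[-20,-35,100],[0,0,0]],
    [[-50,-75,100],[0,0,0]],
    [[-80,-110,100],[0,0,0]],
    [[-100,-140,100],[0,0,0]],
    [[-100,-140,100],[0,0,0]]
  ]
}}

```text
time_s: 9.55
tool_pos: [0.4554, 0.0342, 0.2006]
tool_rot: [179.9, 0.0, 159.9]
force: [-0.7, 0.8, 0.3]
grip_width: 0.082
```

```bash
cat > fit.py <<'E'
from h import *
t=cam('wrist'); o=env.get_obs(); print(o['time_s'],o['tool_pos'],o['tool_rot'],o['force'])
for k in ('platform_top','cup','zero_mark','needle_tip','dial'):
  for d in env.regions_of(t,k)[:1]:
    l,tt,r,b=d['rect']; print(k,d['conf'],d['rect'],at_z(t,(l+r)/2,(tt+b)/2,.05))
save(t,'w3.png')
E
python3 fit.py
```

```text
9.6 [0.45678502 0.03691081 0.20076717] [1.79854555e+02 5.95048881e-02 1.60081928e+02] [ 0.25183263  1.06242771 -1.05649987]
platform_top 0.61 [475.0, 218.4, 627.7, 322.2] [0.55607855 0.18973336 0.05      ]
cup 0.9 [168.4, 398.6, 197.1, 419.7] [ 0.57246008 -0.13570896  0.05      ]
zero_mark 0.66 [325.7, 214.1, 375.6, 229.8] [0.46519252 0.05454131 0.05      ]
dial 0.65 [328.2, 211.4, 380.6, 229.6] [0.46510057 0.05756955 0.05      ]
```

View pics/w3.png

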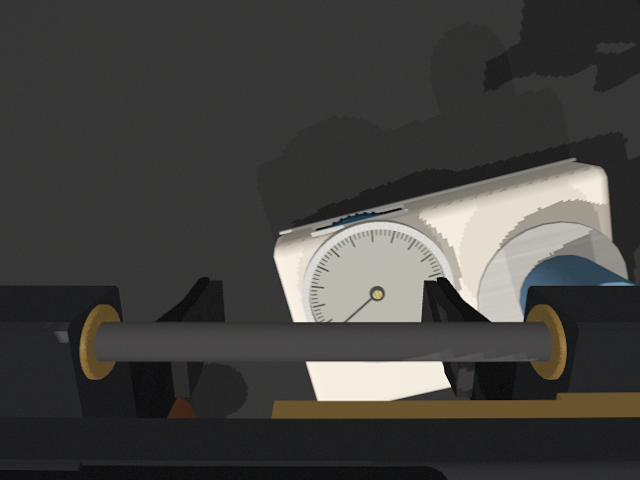

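Cup stands on the platform, let go. The needle has moved clockwise to roughly (345,322), the wheel shows at (355,217) and the hub at (377,293). Next is a position from which the whole dial shows.

Request:
{"op": "apply_moves", "data": {
  "targets": [
    [[25,4,5],[0,0,0.06]],
    [[50,8,10],[0,0,0.12]],
    [[80,12,15],[0,0,0.18]],
    [[98,14,15],[0,0,0.244]],
    [[98,14,15],[0,0,0.244]],
    [[98,14,15],[0,0,0.244]],
    [[98,14,15],[0,0,0.244]]
  ],
  "hand": 0,
  "squeeze": 10
}}

```text
time_s: 10.55
tool_pos: [0.5544, 0.0529, 0.2141]
tool_rot: [-180.0, -0.1, 174.3]
force: [-0.1, -0.1, 0.0]
grip_width: 0.0339
```

Run:
```python
from h import *
o=env.get_obs(); print(o['time_s'],o['tool_pos'],o['tool_rot'],o['force'],o['grip_width'])
t=cam('wrist')
for k in ('platform_top','cup','zero_mark','needle_tip','dial'):
  for d in env.regions_of(t,k)[:2]:
    l,tt,r,b=d['rect']; print(k,round(d['conf'],2),d['rect'],at_z(t,(l+r)/2,(tt+b)/2,.05))
hsv=cv2.cvtColor(t['image'],cv2.COLOR_RGB2HSV)
m=cv2.inRange(hsv,(0,110,60),(8,255,255))|cv2.inRange(hsv,(172,110,60),(180,255,255))
n,l,st,c=cv2.connectedComponentsWithStats(m)
for i in range(1,n):
    if st[i,4]>20: print(st[i],c[i],at_z(t,*c[i],.05))
def S(x,y,z,a=-5.7,c=(.5506,.1093)):
    a=np.radians(a); return [c[0]+x*np.cos(a)-y*np.sin(a),c[1]+x*np.sin(a)+y*np.cos(a),z]
im=t['image'].copy()
q=proj(t,[S(x,y,.052) for x,y in((-.08,-.13),(.08,-.13),(.08,.13),(-.08,.13))]); cv2.polylines(t['image'],[q.astype(np.int32)],True,(255,0,0),1)
th=np.linspace(0,2*np.pi,60)
q=proj(t,[S(-.025+.058*np.cos(a),-.058+.058*np.sin(a),.061) for a in th]); cv2.polylines(t['image'],[q.astype(np.int32)],True,(0,255,0),1)
save(t,'w4.png',(120,0,620,330),1.6)
```

```text
10.55 [0.55441022 0.05287121 0.21413597] [-1.79983290e+02 -7.36504439e-02  1.74260288e+02] [-0.05099032 -0.13049305  0.03639667] 0.033869084709202024
platform_top 0.78 [413.2, 138.8, 565.5, 285.5] [0.56523043 0.18444482 0.05      ]
cup 0.91 [0.1, 359.9, 35.4, 397.8] [ 0.67502075 -0.22951769  0.05      ]
cup 0.81 [457.7, 171.2, 585.1, 283.4] [0.58011463 0.2099127  0.05      ]
[322 227   9  16 112] [326.36607143 234.70535714] [0.57069803 0.05532796 0.05      ]
```

View pics/w4.png

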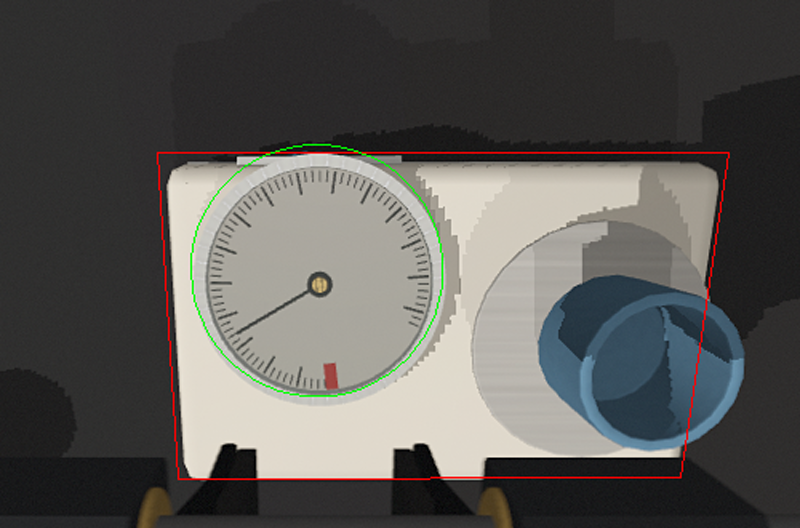

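Red mark at crop (330,376), needle from the hub (320,285) to (235,334). The cup is about 8 mm off the platform's middle, which is fine. Now the angle still to roll.

Run:
```python
from h import *
t=cam('wrist')
f=lambda x,y:at_z(t,x/1.6+120,y/1.6,.052)[:2]
h,n,m=f(319.5,284.5),f(235,334),f(330.5,376)
an=lambda v:np.arctan2(v[1],v[0])
print(h,an(n-h),an(m-h),an(n-h)-an(m-h),np.linalg.norm(n-h),np.linalg.norm(m-h))
print(at_z(t,*((319.5/1.6)+120,284.5/1.6),.058), env.get_obs()['tool_pos'],env.get_obs()['grip_width'])
```

```text
[0.52582036 0.05462389] -1.1415652741917715 0.017797422294629554 -1.159362696486401 0.047693733024866805 0.045603968413984675
[0.52501364 0.05474217 0.058     ] [0.55503366 0.05270961 0.21483145] 0.006195348629482202
```

Request:
{"op": "apply_moves", "data": {
  "targets": [
    [[-30,0,0],[0,0,0]],
    [[-70,0,0],[0,0,0]],
    [[-105,0,0],[0,0,0]],
    [[-125,0,0],[0,0,0]],
    [[-125,0,0],[0,0,0]]
  ]
}}

```text
time_s: 11.4
tool_pos: [0.4283, 0.0529, 0.2148]
tool_rot: [179.9, -0.0, 174.3]
force: [-0.2, -0.5, -0.3]
grip_width: 0.0003
```

Request:
{"op": "apply_moves", "data": {
  "targets": [
    [[0,-7,-45],[0,0,0]],
    [[0,-7,-90],[0,0,0]],
    [[0,-7,-135],[0,0,0]],
    [[0,-7,-170],[0,0,0]],
    [[0,-7,-184],[0,0,0]],
    [[0,-7,-184],[0,0,0]],
    [[0,-7,-184],[0,0,0]],
    [[0,-7,-184],[0,0,0]]
  ]
}}

```text
time_s: 12.2
tool_pos: [0.4318, 0.0459, 0.0318]
tool_rot: [179.9, 0.1, 174.3]
force: [0.4, -0.5, -0.8]
grip_width: 0.0003
```

Request:
{"op": "apply_moves", "data": {
  "targets": [
    [[4,0,0],[0,0,0]],
    [[8,0,0],[0,0,0]],
    [[12,0,0],[0,0,0]],
    [[16,0,0],[0,0,0]],
    [[18,0,0],[0,0,0]],
    [[18,0,0],[0,0,0]]
  ]
}}

```text
time_s: 12.8
tool_pos: [0.4486, 0.0457, 0.0306]
tool_rot: [-180.0, 0.0, 174.3]
force: [0.2, -0.5, -0.0]
grip_width: 0.0005
```

Run:
```python
from h import *
o=env.get_obs();print(o['tool_pos'],o['force'])
t=cam('wrist')
q=proj(t,[[.4633,.0607,.037],[o['tool_pos'][0]+.0095,o['tool_pos'][1],.037]]); print(q)
cx,cy=q[0].astype(int); save(t,'w5.png',(max(cx-120,0),max(cy-90,0),min(cx+120,640),min(cy+90,480)),3)
```

```text
[0.44855308 0.04566402 0.03056996] [ 0.22385748 -0.46566948 -0.02720398]
[[360.14546246 337.99526882]
 [322.19051323 329.76941787]]
```

View pics/w5.png

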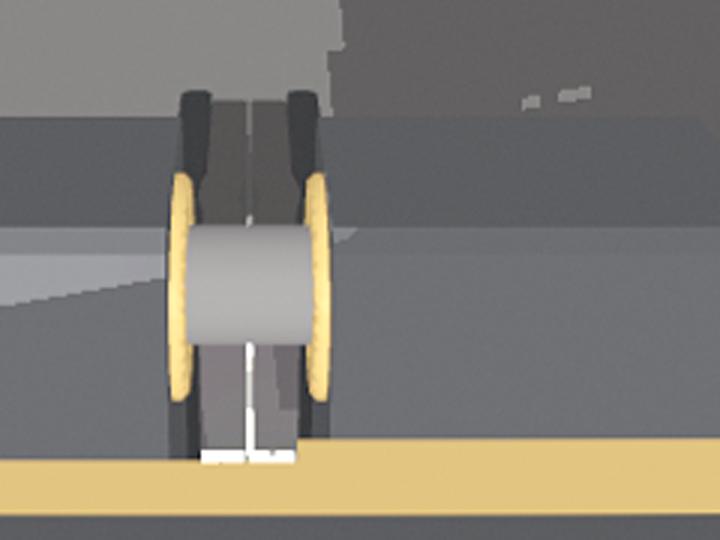

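The view there is blocked by the gripper, so I go by force. Approaching in small steps.

Request:
{"op": "apply_moves", "data": {
  "targets": [
    [[0.5,0,0],[0,0,0]],
    [[1,0,0],[0,0,0]],
    [[1.5,0,0],[0,0,0]],
    [[2,0,0],[0,0,0]],
    [[2,0,0],[0,0,0]]
  ]
}}

```text
time_s: 13.35
tool_pos: [0.4503, 0.0457, 0.0306]
tool_rot: [180.0, 0.0, 174.3]
force: [-0.5, 0.5, 0.1]
grip_width: 0.0003
```

Request:
{"op": "apply_moves", "data": {
  "targets": [
    [[0.5,0,0],[0,0,0]],
    [[1,0,0],[0,0,0]],
    [[1,0,0],[0,0,0]]
  ]
}}

```text
time_s: 13.65
tool_pos: [0.4513, 0.0457, 0.0306]
tool_rot: [180.0, 0.0, 174.3]
force: [0.7, -0.4, -1.2]
grip_width: 0.0005
```

Request:
{"op": "apply_moves", "data": {
  "targets": [
    [[0.5,0,0],[0,0,0]],
    [[1,0,0],[0,0,0]],
    [[1,0,0],[0,0,0]]
  ]
}}

```text
time_s: 13.95
tool_pos: [0.4519, 0.0457, 0.0305]
tool_rot: [-180.0, -0.0, 174.3]
force: [-2.1, 0.0, 0.7]
grip_width: 0.0003
```

Request:
{"op": "apply_moves", "data": {
  "targets": [
    [[0.5,0,0],[0,0,0]],
    [[0.5,0,0],[0,0,0]]
  ]
}}

```text
time_s: 14.15
tool_pos: [0.4519, 0.0457, 0.0304]
tool_rot: [-180.0, -0.1, 174.3]
force: [-3.5, 0.3, 2.5]
grip_width: 0.0007
```

Request:
{"op": "apply_moves", "data": {
  "targets": [
    [[0.5,0,0],[0,0,0]],
    [[0.5,0,0],[0,0,0]]
  ]
}}

```text
time_s: 14.35
tool_pos: [0.452, 0.0457, 0.0303]
tool_rot: [-180.0, -0.2, 174.3]
force: [-4.8, -0.9, 4.1]
grip_width: 0.0004
```

Request:
{"op": "apply_moves", "data": {
  "targets": [
    [[0.1,1,0.3],[0,0,0]],
    [[0.2,2,0.5],[0,0,0]],
    [[0.3,3,0.5],[0,0,0]],
    [[0.4,4,0.5],[0,0,0]]
  ]
}}

```text
time_s: 14.75
tool_pos: [0.4521, 0.0484, 0.0303]
tool_rot: [-179.9, -0.2, 174.2]
force: [-3.8, -2.6, 0.0]
grip_width: 0.0005
```

Request:
{"op": "apply_moves", "data": {
  "targets": [
    [[0.3,1.5,0],[0,0,0]],
    [[0.6,3,0],[0,0,0]],
    [[0.75,4.5,0],[0,0,0]],
    [[0.9,6,0],[0,0,0]]
  ]
}}

```text
time_s: 15.15
tool_pos: [0.4526, 0.0545, 0.0301]
tool_rot: [-179.9, -0.2, 174.3]
force: [-5.6, -3.4, 1.0]
grip_width: 0.0004
```

```bash
cat > tv.py <<'E'
from h import *
import sys
for n in ('top','side'):
    t=cam(n)
    hsv=cv2.cvtColor(t['image'],cv2.COLOR_RGB2HSV)
    m=cv2.inRange(hsv,(0,70,60),(12,255,255))|cv2.inRange(hsv,(168,70,60),(180,255,255))
    k=np.zeros_like(m); a=proj(t,[[.525,.0545,.055]])[0]; cv2.circle(k,(int(a[0]),int(a[1])),24,255,-1); m&=k
    ys,xs=np.nonzero(m); print(n,len(xs),a)
    if len(xs)>1: 
        c=at_z(t,xs.mean(),ys.mean(),.05)[:2]-[.525,.0545]; print(c,np.arctan2(c[1],c[0]))
o=env.get_obs();print(o['time_s'],o['tool_pos'],o['force'])
E
python3 tv.py
```

```text
top 16 [277.34253735 264.57258012]
[ 0.0424888  -0.00180919] -0.04255476385523063
side 7 [293.79109381 219.92439788]
[0.0457114  0.00285972] 0.062478830248619555
15.25 [0.4526429  0.05475023 0.03014261] [-4.95563408 -2.85743075 -0.33504125]
```

Request:
{"op": "apply_moves", "data": {
  "targets": [
    [[0.3,2,0],[0,0,0]],
    [[0.7,4,0],[0,0,0]],
    [[0.9,6,0],[0,0,0]],
    [[1.1,8,0],[0,0,0]]
  ]
}}

```text
time_s: 15.65
tool_pos: [0.4529, 0.0623, 0.03]
tool_rot: [-179.8, -0.3, 174.2]
force: [-7.3, -3.0, 2.2]
grip_width: 0.0005
```

```bash
python3 tv.py
```

```text
top 16 [277.34253735 264.57258012]
[ 0.04190298 -0.00708315] -0.1674539365209964
side 6 [293.79109381 219.92439788]
[ 0.04502723 -0.00296671] -0.06579193142682727
15.75 [0.45297426 0.0626711  0.03004287] [-7.17496052 -2.00546878  2.82419715]
```

Request:
{"op": "apply_moves", "data": {
  "targets": [
    [[-0.3,2,0.4],[0,0,0]],
    [[-0.1,4,0.5],[0,0,0]],
    [[0.1,6,0.5],[0,0,0]],
    [[0.3,8,0.5],[0,0,0]]
  ]
}}

```text
time_s: 16.15
tool_pos: [0.4536, 0.0705, 0.0304]
tool_rot: [-179.9, -0.3, 174.2]
force: [-5.3, -3.1, -1.1]
grip_width: 0.0006
```

```bash
python3 tv.py
```

```text
top 16 [277.34253735 264.57258012]
[ 0.04045594 -0.0122438 ] -0.2938818411992176
side 4 [293.79109381 219.92439788]
[ 0.04448073 -0.00925779] -0.20520094253415638
16.25 [0.45364029 0.07086524 0.03038247] [-5.31631084 -1.52381656 -1.41685973]
```

Request:
{"op": "apply_moves", "data": {
  "targets": [
    [[0.2,2,0],[0,0,0]],
    [[0.5,4,0],[0,0,0]],
    [[-4,4,0],[0,0,0]],
    [[-8,0,0],[0,0,0]],
    [[-8,-15,0],[0,0,0]],
    [[-8,-29,0],[0,0,0]],
    [[-6,-30,0],[0,0,0]],
    [[-6,-30,0],[0,0,0]]
  ]
}}

```text
time_s: 17.05
tool_pos: [0.4504, 0.0416, 0.0319]
tool_rot: [180.0, 0.1, 174.2]
force: [-0.3, -0.5, 1.1]
grip_width: 0.0005
```

```bash
python3 tv.py
```

```text
top 15 [277.34253735 264.57258012]
[ 0.03913924 -0.01570466] -0.38158438626881896
side 9 [293.79109381 219.92439788]
[ 0.04204263 -0.01049359] -0.24459663059733505
17.15 [0.45036676 0.04242748 0.03177967] [-0.01324185  0.78122154  1.22330938]
```

Request:
{"op": "apply_moves", "data": {
  "targets": [
    [[1,0,-1],[0,0,0]],
    [[2,0,-1],[0,0,0]],
    [[2.5,0,-1],[0,0,0]],
    [[2.5,0,-1],[0,0,0]]
  ]
}}

```text
time_s: 17.55
tool_pos: [0.4507, 0.0425, 0.0302]
tool_rot: [180.0, -0.2, 174.3]
force: [-5.5, 1.1, 4.0]
grip_width: 0.0004
```

Request:
{"op": "apply_moves", "data": {
  "targets": [
    [[0.4,0,0],[0,0,0]],
    [[0.8,0,0],[0,0,0]],
    [[0.8,0,0],[0,0,0]]
  ]
}}

```text
time_s: 17.85
tool_pos: [0.4508, 0.0424, 0.0301]
tool_rot: [-180.0, -0.3, 174.3]
force: [-7.5, 1.3, 5.0]
grip_width: 0.0007
```

Request:
{"op": "apply_moves", "data": {
  "targets": [
    [[-1,0,0.8],[0,0,0]],
    [[-0.8,2,1],[0,0,0]],
    [[-0.6,4,1],[0,0,0]],
    [[-0.4,6,1],[0,0,0]]
  ]
}}

```text
time_s: 18.25
tool_pos: [0.4506, 0.0464, 0.0306]
tool_rot: [-179.8, -0.3, 174.3]
force: [-6.0, -4.1, 1.3]
grip_width: 0.0008
```

Request:
{"op": "apply_moves", "data": {
  "targets": [
    [[0.2,2,0],[0,0,0]],
    [[0.4,4,0],[0,0,0]],
    [[0.6,6,0],[0,0,0]],
    [[0.8,8,0],[0,0,0]]
  ]
}}

```text
time_s: 18.65
tool_pos: [0.451, 0.0547, 0.0306]
tool_rot: [-179.9, -0.3, 174.3]
force: [-7.4, -3.0, 2.8]
grip_width: 0.0004
```

```bash
python3 tv.py
```

```text
top 14 [277.34253735 264.57258012]
[ 0.03462152 -0.02332642] -0.5928938359898233
side 6 [293.79109381 219.92439788]
[ 0.03694168 -0.01844973] -0.46319035347954596
18.75 [0.45104011 0.05510024 0.03057849] [-6.60250929 -1.15869341  1.50451471]
```

Request:
{"op": "apply_moves", "data": {
  "targets": [
    [[-0.8,1,0.4],[0,0,0]],
    [[-0.7,3,0.5],[0,0,0]],
    [[-0.6,5,0.5],[0,0,0]],
    [[-0.5,7,0.5],[0,0,0]]
  ]
}}

```text
time_s: 19.15
tool_pos: [0.4513, 0.0616, 0.0312]
tool_rot: [-179.9, -0.2, 174.2]
force: [-6.8, -3.8, 0.2]
grip_width: 0.0003
```

Request:
{"op": "apply_moves", "data": {
  "targets": [
    [[0,2,0],[0,0,0]],
    [[0.2,4,0],[0,0,0]],
    [[0.3,6,0],[0,0,0]],
    [[0.4,8,0],[0,0,0]]
  ]
}}

```text
time_s: 19.55
tool_pos: [0.4518, 0.0698, 0.0312]
tool_rot: [-179.9, -0.2, 174.3]
force: [-5.6, -2.0, -0.9]
grip_width: 0.0006
```

```bash
python3 tv.py
```

```text
top 13 [277.34253735 264.57258012]
[ 0.02905493 -0.03177391] -0.8300673133808485
side 4 [293.79109381 219.92439788]
[ 0.03029273 -0.02542789] -0.6983112544966674
19.65 [0.45179483 0.07020244 0.0312026 ] [-5.27082199 -1.65066288 -0.26009487]
```

Request:
{"op": "apply_moves", "data": {
  "targets": [
    [[0.2,2,0],[0,0,0]],
    [[0.3,4,0],[0,0,0]],
    [[-5,4,0],[0,0,0]],
    [[-20,0,0],[0,0,0]],
    [[-20,-5,40],[0,0,0]],
    [[-20,-10,85],[0,0,0]],
    [[-20,-15,130],[0,0,0]],
    [[-20,-20,175],[0,0,0]]
  ]
}}

```text
time_s: 20.45
tool_pos: [0.4345, 0.0508, 0.2098]
tool_rot: [179.9, 0.2, 174.3]
force: [1.1, 0.2, 1.0]
grip_width: 0.0004
```

Request:
{"op": "apply_moves", "data": {
  "targets": [
    [[10,0,8],[0,0,0]],
    [[50,0,8],[0,0,0]],
    [[90,0,8],[0,0,0]],
    [[120,0,8],[0,0,0]],
    [[120,0,8],[0,0,0]],
    [[120,0,8],[0,0,0]]
  ]
}}

```text
time_s: 21.05
tool_pos: [0.5541, 0.0508, 0.215]
tool_rot: [-180.0, 0.0, 174.3]
force: [0.1, 0.6, 0.5]
grip_width: 0.0002
```

```bash
python3 tv.py
cat > wv.py <<'E'
from h import *
import sys
t=cam('wrist'); o=env.get_obs(); print(o['time_s'],o['tool_pos'])
hsv=cv2.cvtColor(t['image'],cv2.COLOR_RGB2HSV)
m=cv2.inRange(hsv,(0,110,60),(8,255,255))|cv2.inRange(hsv,(172,110,60),(180,255,255))
y=cv2.inRange(hsv,(12,80,80),(30,255,255))
a=proj(t,[[.525,.0545,.054]])[0]; k=np.zeros_like(m); cv2.circle(k,(int(a[0]),int(a[1])),76,255,-1); m&=k
k[:]=0; cv2.circle(k,(int(a[0]),int(a[1])),14,255,-1); y&=k
mu=lambda q:np.array(np.nonzero(q))[::-1].mean(1)
h=at_z(t,*mu(y),.054)[:2]; r=at_z(t,*mu(m),.052)[:2]
# needle: darkest direction on ring
g=cv2.cvtColor(t['image'],cv2.COLOR_RGB2GRAY).astype(np.float32)
th=np.arange(-np.pi,np.pi,.005); prof=[]
for q in th:
    p=proj(t,[[h[0]+s*np.cos(q),h[1]+s*np.sin(q),.053] for s in np.linspace(.014,.034,20)]).astype(np.float32)
    prof.append(cv2.remap(g,p[:,:1],p[:,1:],cv2.INTER_LINEAR).mean())
prof=np.array(prof); i=prof.argmin(); w=slice(i-15,i+16); wt=np.clip(np.median(prof)-prof[w]-5,0,None)
n=(th[w]*wt).sum()/wt.sum(); ma=np.arctan2(*(r-h)[::-1])
print('hub',h,'n px',(m>0).sum(),(y>0).sum(),'mark',ma,'R',np.linalg.norm(r-h),'needle',n,prof.min(),np.median(prof),'togo mm',(ma-n)*62)
a=a.astype(int); save(t,sys.argv[1],(a[0]-110,max(a[1]-110,0),a[0]+110,a[1]+110),2.6)
E
python3 wv.py w6.png
```

```text
top 7 [277.34253735 264.57258012]
[ 0.02836677 -0.03438783] -0.881051498414074
side 3 [293.79109381 219.92439788]
[ 0.02835009 -0.02704722] -0.7618838416340004
21.15 [0.55304922 0.05085298 0.21532707] [ 0.11935712 -0.26622557 -0.01361638]
21.2 [0.55293852 0.05087748 0.21545358]
hub [0.52457716 0.0545811 ] n px 113 74 mark -0.850697498312306 R 0.04573203020157044 needle -1.1485117094619233 68.71655 168.7985 togo mm 18.46448109127627
```

View pics/w6.png

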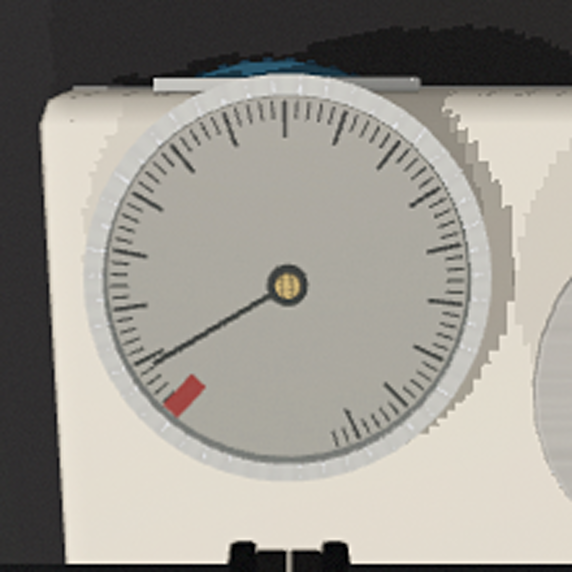

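Mark at (185,395), needle tip near (150,362): 0.30 rad, or 18.5 mm of rim, still to go. One more stroke.

Request:
{"op": "apply_moves", "data": {
  "targets": [
    [[-40,0,0],[0,0,0]],
    [[-80,0,0],[0,0,0]],
    [[-115,0,0],[0,0,0]],
    [[-123,-3,-40],[0,0,0]],
    [[-123,-3,-85],[0,0,0]],
    [[-123,-3,-130],[0,0,0]],
    [[-123,-3,-170],[0,0,0]],
    [[-123,-3,-184],[0,0,0]]
  ]
}}

```text
time_s: 22.0
tool_pos: [0.4269, 0.0473, 0.028]
tool_rot: [-179.9, -0.3, 174.3]
force: [-0.2, -0.2, -0.3]
grip_width: 0.0004
```

Request:
{"op": "apply_moves", "data": {
  "targets": [
    [[4,0,0],[0,0,0]],
    [[8,0,0],[0,0,0]],
    [[12,0,0],[0,0,0]],
    [[14,0,0],[0,0,0]],
    [[14,0,0],[0,0,0]]
  ]
}}

```text
time_s: 22.5
tool_pos: [0.4457, 0.0479, 0.0321]
tool_rot: [179.9, 0.1, 174.3]
force: [0.4, 0.8, -0.3]
grip_width: 0.0006
```

Request:
{"op": "apply_moves", "data": {
  "targets": [
    [[0.5,0,0],[0,0,0]],
    [[1,0,0],[0,0,0]],
    [[1.5,0,0],[0,0,0]],
    [[1.5,0,0],[0,0,0]]
  ]
}}

```text
time_s: 22.9
tool_pos: [0.446, 0.0477, 0.0311]
tool_rot: [180.0, 0.0, 174.3]
force: [0.1, 0.1, 0.1]
grip_width: 0.0004
```

Request:
{"op": "apply_moves", "data": {
  "targets": [
    [[0.5,0,0],[0,0,0]],
    [[1,0,0],[0,0,0]],
    [[1,0,0],[0,0,0]]
  ]
}}

```text
time_s: 23.2
tool_pos: [0.4471, 0.0477, 0.0311]
tool_rot: [180.0, 0.0, 174.3]
force: [0.5, 0.3, 0.1]
grip_width: 0.0005
```

Request:
{"op": "apply_moves", "data": {
  "targets": [
    [[0.5,0,0],[0,0,0]],
    [[0.8,0,0],[0,0,0]],
    [[0.8,0,0],[0,0,0]]
  ]
}}

```text
time_s: 23.5
tool_pos: [0.4479, 0.0477, 0.0311]
tool_rot: [180.0, 0.0, 174.3]
force: [0.4, -0.2, 0.9]
grip_width: 0.0007
```

Request:
{"op": "apply_moves", "data": {
  "targets": [
    [[0.5,0,0],[0,0,0]],
    [[1,0,0],[0,0,0]],
    [[1,0,0],[0,0,0]]
  ]
}}

```text
time_s: 23.8
tool_pos: [0.4489, 0.0477, 0.0311]
tool_rot: [180.0, 0.0, 174.3]
force: [-0.1, -0.9, 0.6]
grip_width: 0.0006
```

Request:
{"op": "apply_moves", "data": {
  "targets": [
    [[0.5,0,0],[0,0,0]],
    [[0.8,0,0],[0,0,0]],
    [[0.8,0,0],[0,0,0]]
  ]
}}

```text
time_s: 24.1
tool_pos: [0.4491, 0.0477, 0.031]
tool_rot: [-180.0, -0.1, 174.3]
force: [-1.7, 0.0, 2.0]
grip_width: 0.0007
```

Request:
{"op": "apply_moves", "data": {
  "targets": [
    [[0.7,0,0.4],[0,0,0]],
    [[1.2,0,0.5],[0,0,0]],
    [[1.3,1,0.5],[0,0,0]],
    [[1.4,2,0.5],[0,0,0]],
    [[1.5,4,0.5],[0,0,0]]
  ]
}}

```text
time_s: 24.6
tool_pos: [0.4492, 0.0503, 0.0309]
tool_rot: [-179.9, -0.2, 174.2]
force: [-5.8, -3.1, 3.2]
grip_width: 0.0008
```

Request:
{"op": "apply_moves", "data": {
  "targets": [
    [[0.1,2,0],[0,0,0]],
    [[0.2,4,0],[0,0,0]],
    [[0.3,6,0],[0,0,0]]
  ]
}}

```text
time_s: 24.9
tool_pos: [0.4498, 0.0566, 0.031]
tool_rot: [-179.9, -0.2, 174.3]
force: [-5.5, -2.0, 1.7]
grip_width: 0.0003
```

```bash
python3 tv.py
```

```text
top 14 [277.34253735 264.57258012]
[ 0.02206363 -0.03653363] -1.027494680477303
side 2 [293.79109381 219.92439788]
[ 0.02331168 -0.02982788] -0.9074134231300185
25.0 [0.44984317 0.05691818 0.03094459] [-4.8531331  -1.53462025  2.71596846]
```

Request:
{"op": "apply_moves", "data": {
  "targets": [
    [[0.1,2,0.3],[0,0,0]],
    [[0.3,4,0.4],[0,0,0]],
    [[0.4,6,0.4],[0,0,0]],
    [[0.5,8,0.4],[0,0,0]],
    [[0.6,9.5,0.4],[0,0,0]]
  ]
}}

```text
time_s: 25.5
tool_pos: [0.4501, 0.0659, 0.0311]
tool_rot: [-179.9, -0.2, 174.2]
force: [-5.5, -2.0, 1.0]
grip_width: 0.0007
```

```bash
python3 tv.py
```

```text
top 14 [277.34253735 264.57258012]
[ 0.01758499 -0.0397512 ] -1.1543002572722239
side 1 [293.79109381 219.92439788]
25.6 [0.45013645 0.06616264 0.03112267] [-4.88497853 -1.48655458  0.5703814 ]
```

Request:
{"op": "apply_moves", "data": {
  "targets": [
    [[-5,-0.5,0],[0,0,0]],
    [[-20,0,0],[0,0,0]],
    [[-20,-5,40],[0,0,0]],
    [[-20,-10,85],[0,0,0]],
    [[-20,-12,130],[0,0,0]],
    [[-20,-14,175],[0,0,0]]
  ]
}}

```text
time_s: 26.2
tool_pos: [0.4327, 0.0531, 0.2094]
tool_rot: [179.9, 0.2, 174.3]
force: [0.9, -0.0, -0.1]
grip_width: 0.0007
```

Request:
{"op": "apply_moves", "data": {
  "targets": [
    [[10,0,10],[0,0,0]],
    [[50,0,10],[0,0,0]],
    [[90,0,10],[0,0,0]],
    [[122,0,10],[0,0,0]],
    [[122,0,10],[0,0,0]],
    [[122,0,10],[0,0,0]]
  ]
}}

```text
time_s: 26.8
tool_pos: [0.5545, 0.053, 0.2167]
tool_rot: [-179.9, 0.0, 174.3]
force: [-1.0, -0.2, -0.4]
grip_width: 0.0003
```

```bash
python3 wv.py w7.png
```

```text
26.85 [0.55384443 0.05314165 0.21690157]
hub [0.52443636 0.05458316] n px 99 77 mark -1.11080719251393 R 0.046383034954162905 needle -1.1471665219371814 69.47202 167.19473 togo mm 2.254278424241585
```

View pics/w7.png

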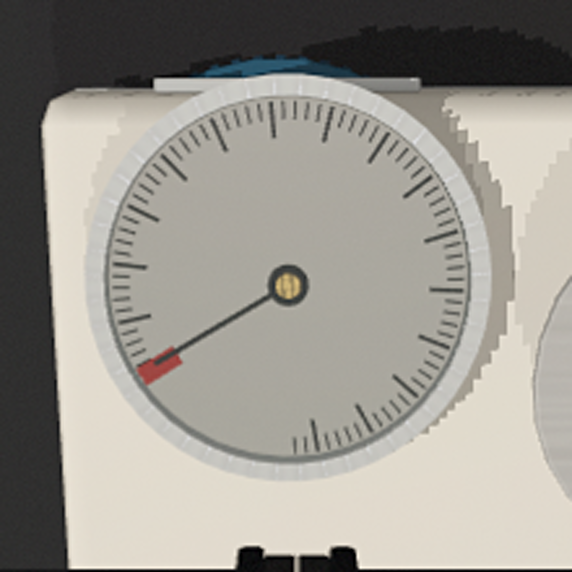

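Needle lies on the mark, but about 0.036 rad (1.7 mm) clockwise of its middle. A small extra nudge of 2 mm of rim will centre it.

Request:
{"op": "apply_moves", "data": {
  "targets": [
    [[-40,0,0],[0,0,0]],
    [[-80,0,0],[0,0,0]],
    [[-115,0,0],[0,0,0]],
    [[-123,7,-40],[0,0,0]],
    [[-123,7,-85],[0,0,0]],
    [[-123,7,-130],[0,0,0]],
    [[-123,7,-170],[0,0,0]],
    [[-123,7,-185],[0,0,0]]
  ]
}}

```text
time_s: 27.65
tool_pos: [0.4274, 0.0598, 0.0291]
tool_rot: [-180.0, -0.2, 174.3]
force: [-0.3, 0.2, -0.5]
grip_width: 0.0004
```

Request:
{"op": "apply_moves", "data": {
  "targets": [
    [[4,0,0],[0,0,0]],
    [[8,0,0],[0,0,0]],
    [[12,0,0],[0,0,0]],
    [[15,0,0],[0,0,0]],
    [[16,0,0],[0,0,0]],
    [[16,0,0],[0,0,0]]
  ]
}}

```text
time_s: 28.25
tool_pos: [0.4476, 0.0603, 0.0325]
tool_rot: [180.0, 0.1, 174.3]
force: [0.0, -0.3, -0.1]
grip_width: 0.0001
```

Request:
{"op": "apply_moves", "data": {
  "targets": [
    [[0.5,0,-1],[0,0,0]],
    [[1,0,-1],[0,0,0]],
    [[1.5,0,-1],[0,0,0]],
    [[2,0,-1],[0,0,0]],
    [[2,0,-1],[0,0,0]]
  ]
}}

```text
time_s: 28.75
tool_pos: [0.4491, 0.0602, 0.031]
tool_rot: [180.0, 0.0, 174.3]
force: [0.5, 0.5, 0.1]
grip_width: 0.0004
```

Request:
{"op": "apply_moves", "data": {
  "targets": [
    [[0.5,0,0],[0,0,0]],
    [[1,0,0],[0,0,0]],
    [[1,0,0],[0,0,0]]
  ]
}}

```text
time_s: 29.05
tool_pos: [0.4496, 0.0602, 0.0309]
tool_rot: [-180.0, -0.1, 174.3]
force: [-0.9, -0.0, 1.3]
grip_width: 0.0003
```

Request:
{"op": "apply_moves", "data": {
  "targets": [
    [[0.7,0,0.4],[0,0,0]],
    [[1.4,0,0.5],[0,0,0]],
    [[1.5,1,0.5],[0,0,0]],
    [[1.6,2,0.5],[0,0,0]],
    [[1.7,3,0.5],[0,0,0]],
    [[1.7,3,0.5],[0,0,0]]
  ]
}}

```text
time_s: 29.65
tool_pos: [0.4497, 0.062, 0.0308]
tool_rot: [-179.9, -0.2, 174.3]
force: [-6.0, -2.0, 3.4]
grip_width: 0.0001
```

Request:
{"op": "apply_moves", "data": {
  "targets": [
    [[-5,-0.5,0],[0,0,0]],
    [[-20,0,0],[0,0,0]],
    [[-20,-3,40],[0,0,0]],
    [[-20,-6,85],[0,0,0]],
    [[-20,-8,130],[0,0,0]],
    [[-20,-10,175],[0,0,0]]
  ]
}}

```text
time_s: 30.25
tool_pos: [0.4324, 0.0532, 0.2089]
tool_rot: [179.9, 0.2, 174.3]
force: [1.3, 0.2, -0.9]
grip_width: 0.0005
```

Request:
{"op": "apply_moves", "data": {
  "targets": [
    [[10,0,10],[0,0,0]],
    [[50,0,10],[0,0,0]],
    [[90,0,10],[0,0,0]],
    [[122,0,10],[0,0,0]],
    [[122,0,10],[0,0,0]],
    [[122,0,10],[0,0,0]]
  ]
}}

```text
time_s: 30.85
tool_pos: [0.5541, 0.053, 0.2161]
tool_rot: [-179.9, 0.0, 174.3]
force: [-0.6, 0.1, -0.1]
grip_width: 0.0005
```

```bash
python3 wv.py w8.png
```

```text
30.9 [0.55349336 0.05310141 0.21634498]
hub [0.52445552 0.05457089] n px 97 75 mark -1.1413961447292849 R 0.046443750609713445 needle -1.1480937822675215 68.82285 167.29927 togo mm 0.41525352737066923
```

View pics/w8.png

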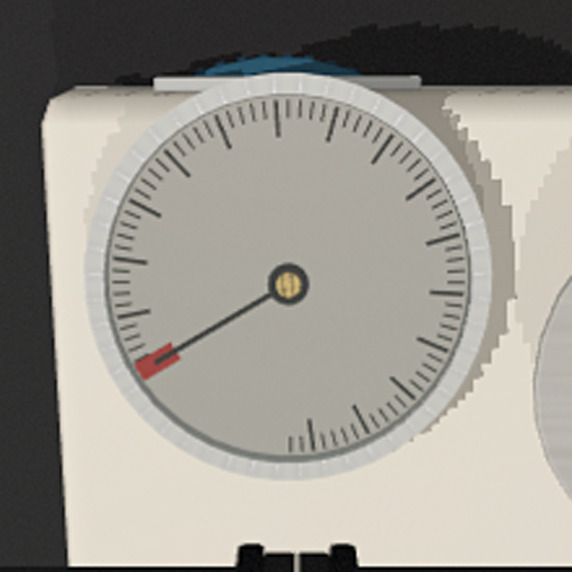

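The needle tip at (155,363) now lies in the middle of the red mark, and the arm is clear of both scale and cup. I hand in.

```bash
python3 -c "
from h import *
o=env.get_obs();print(o['time_s'],o['force'],np.abs(o['joint_velocities']).max());print(env.sign_off())"
```

```text
30.9 [-0.40342152  0.17012347 -0.04162942] 1.6826056338623536
the job is handed in; nothing more can be done
None
```

I stood the larger blue cup on the scale's platform, let go of it, and rolled the wheel until the red zero mark lay under the needle. I handed in at 30.9 s, with no verdict reported.

- **Cup:** by eye it stands upright, about 8 mm from the platform's centre (20 mm allowed). I last saw it clearly before the rolling. The later pictures were cropped to the dial.
- **Dial:** it took three strokes and one small nudge. The last wrist picture put the mark 0.007 rad from the needle, about 0.3 mm at the tip (3 mm allowed). The pixel positions in the picture agree.
- **Wheel force:** the highest reading was about 9.1 N, near the 10 N limit, while I was setting up the second stroke. I backed off at once, but brief peaks between readings are not known.
- **Top camera:** while rolling, it put the mark a few hundredths of a radian away from where the wrist camera did. I used the wrist view for the final setting.
- **Not checked:** I did not measure the other objects again at the end. No unexpected forces showed near them. The dial's hub was within 1 mm of where it was before rolling, so the scale did not visibly shift then.

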